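Bring the empty carousel bay to the front and load its canister

ROBOT

A 6-joint arm with a two-finger parallel gripper is mounted at the origin on a cart in front of the work surface, level with it; the furniture and walls round the work are solid. World frame = base frame: x ahead of the robot, y to its left, z up, the work surface at z = 0. Lengths are in mm, angles in rad, forces in N, time in s.
With the tool pointing down it reaches from about 275 to 750 mm from the base axis. Payload 10.2 kg.
Tool frame: the origin (TCP) lies midway between the tips of the shut fingers; the grasp point (between the pads) lies 19 mm behind it; z points along the fingers, y is the line along which they close (so a half turn about z gives the same grasp; the last joint's range is limited). The gripper opens to 85 mm and grips with 20 to 120 N. Pads are 22 mm wide; open, the fingers measure 114 mm over their backs; the gripper's body (76 mm by 85 mm) begins 54 mm behind the grasp point. The pads swing forward as they close: fully open they stand 13 mm farther back than shut.
Start: joints at [-1.567, 0.313, 1.498, -0, 1.331, -0.223], TCP at [118.038, -511.564, 231.294] pointing down, gripper open.
Joint ranges: [-2.94, 2.94], [-0.97, 2.17], [0.19, 2.56], [-1.23, 4.37], [0.02, 3.11], [-2.88, 2.88]. Speed limits (rad/s): [2.39, 2.39, 3.01, 3.14, 3.14, 3.14].

INTERFACE

Orientations are given as a unit quaternion [w, x, y, z].
In Python, from rig import ctrl gives the robot as it stands.
- The arm moves only by the tool arm_command, never from a script. Its argument "increments" is a list of rows, each an object with "dr": the turn, a rotation vector about the tool's x, y, z in units of pi/4 rad (1.0 is pi/4 rad), a list of three; "offset": the shift along the tool's x, y, z in units of 120 mm (1.0 is 120 mm), a list of three; "hand": the opening, from -1 (shut) to 1 (fully open). A call has 1 to 8 rows; each row shifts and turns the commanded pose from where the row before left it, along the tool's axes as they then stand; what a row does not reach is not made up. A row lasts 1/10 s, in which the tool goes at most 50 mm and 8.59 degrees, less where a joint would pass 70% of its speed; a pose out of reach is approached as far as the arm can. A call with a number of a shift or a turn outside -1 to 1 is refused whole. A call with a gripper value outside its range is refused whole. The fingers move at their own pace and stop on an object; "grip_force" is the grip in N (left out, the last holds). Time passes only in rows, so rows that do not move let the fingers close. It gives the time, the measured TCP pose, the force, the opening and the grip force at its end, in the units of the state.
- ctrl.sense(): the state, without advancing time (a new reading comes with each control period).
- ctrl.capture(name): name is "side" or "top"; returns the picture (384x512x3 uint8, red, green, blue); there is no depth.
- ctrl.camera_info(name): a dict with "K" (3x3 intrinsics, pixels), "R" (3x3) and "t" (3): a world point X has camera coordinates R X + t. Camera axes: x right, y down, z forward; pixel columns grow to the right and rows downward; lengths in mm; the calibration is good to about 2 mm. A picture is of the moment at which its call begins. camera_info takes no time and is no camera call.
- ctrl.finish_job(): hands the job in; it is judged then, once.
The state is a dict: "time_s": time; "joints": joint angles; "dq": joint speeds; "tau": joint torques, N m; "eef_pos": TCP position; "ee_rot": TCP orientation; "force": force on the tool from outside, world axes, zero at the start; "wrist_torque": the same for the moment, N m; "grip_width": opening from 0.0 (shut) to 1.0 (fully open); "grip_force": force on a finger pad.
Only numpy, scipy, OpenCV 4.12 (cv2) and the standard library are available. Lean on these libraries where they do the work, as an engineer would, in place of code of your own. Each camera call takes 0.05 s, during which the arm holds its last target. There are 200 camera calls.

TASK

Turn the canister carousel by the bar knob on top until its one empty bay clicks into place at the open front, exactly at the pointer tab. Then take the middle-width canister of the three in the pine crate, which is the one that fits that bay snugly, and stand it fully down in the bay with its long side pointing at the hub. In the crate it can only be gripped by its short ends and in the bay only by its broad sides, so set it down in between to change grip; leave the other two canisters standing in the crate, and let neither the salt shaker nor the pepper mill fall over.

Things in the scene. Friction and masses are not known exactly. Their poses are not given: they have to be found in the camera images.
- carousel: Fixed grey base disc, 200 mm across; clear cover 131 to 136 mm above the worktop over its rear (local x -23 to +115 mm, y +-103 mm, gap round the hub). Origin: centre of the underside, on the turning axis. -x points to the open front, where a pointer tab stands out to 118 mm from the axis. Hub column 50 mm across, 128 mm high
- rotor (a joint): Angle of the carousel's turning table, positive anticlockwise seen from above; 0 (or a full turn) when the empty bay is at the open front. It clicks into a sprung stop every quarter turn (1.571) and is drawn to the nearest stop when let go; between stops it may also rest. It can be turned either way
- knob (a point): Middle of the bar knob on top of the hub, on the axis, 150 mm above the worktop. The bar is 46 mm long, 14 mm thick and 26 mm high (137 to 163 mm); its x axis is along the bar's length, towards the far side from the empty bay
- bay (a point): Centre of the floor of the one empty bay, 58 mm from the axis and 30 mm above the worktop. x axis radial (towards the hub). Its inside is 44 mm wide (across) and 64 mm radially: low kerbs 12 mm high at both sides and at the outer end, the hub column at the inner end (25 mm from the axis). The three other bays hold fixed canisters 95 mm high
- opening (a point): Where the centre of the bay floor must come: on the carousel's base frame, 58 mm from the axis on the pointer side, 30 mm above the worktop; fixed to the base
- crate: Fixed open pine crate 140 (x) x 210 (y) x 62 mm, walls 8 mm, floor 6 mm thick. Origin: centre of the underside. The canisters and the salt shaker stand in it in a row along y
- canister_middle: The canister to load: white with a wooden lid, 56 (x) x 38 (y) x 95 mm high, 0.2 kg. Origin: centre of the underside, z up
- canister_narrow: Look-alike canister, 56 (x) x 30 (y) x 95 mm high: too narrow. Origin: centre of the underside
- canister_wide: Look-alike canister, 56 (x) x 46 (y) x 95 mm high: too wide. Origin: centre of the underside
- salt_shaker: Salt shaker, 44 mm across, 90 mm high, loose at one end of the row in the crate. Origin: centre of the underside
- pepper_mill: Dark wooden pepper mill, 58 mm across, 170 mm high, standing loose on the worktop. Origin: centre of the underside

How it is judged (in metres and radians):
On the way:
1. the empty bay has clicked in at the open front (bay centre within 6 mm of the opening point, table at rest) (horizontal distance between bay and opening below 0.006 m and velocity of joint rotor between -0.1 and 0.1 rad/s), for 0.2 s.
At the end, for the whole second after the job is handed in: Empty bay at the open front (within 6 mm); the middle canister stands in it at rest, within 4 mm of its floor and 8 mm of its centre, upright to 0.08 rad, long side radial to 0.2 rad. The narrow and wide canisters stand upright (0.2 rad) on the crate floor (horizontal distance between bay and opening below 0.006 m and horizontal distance between canister_middle and bay below 0.008 m and z of canister_middle in the frame of bay between -0.004 and 0.004 m and angle between canister_middle's own z axis and vertical below 0.08 rad and angle between the x axis of canister_middle and the x axis of bay, either way round below 0.2 rad and linear speed of canister_middle below 0.02 m/s and horizontal distance between each of canister_narrow, canister_wide and crate below 0.12 m and height (world z) of each of canister_narrow, canister_wide below 0.02 m and angle between each of canister_narrow, canister_wide's own z axis and vertical below 0.2 rad); the robot touches nothing.
It fails at once if the salt shaker or the pepper mill is knocked over (tilts more than 0.6 rad) (angle between any of salt_shaker, pepper_mill's own z axis and vertical above 0.6 rad).
It also fails if it takes over 72 s, if anything falls off the work surface, if the arm or the gripper's body presses on something with over 40 N, if the wrist force passes 120 N, or if a joint passes its speed limit or range.

## Working session

There is one attempt and no reset: what is moved stays moved. The work goes in short steps, Python scripts to look and compute and a tool call to move; the robot and the scene stay as the last step left them, time stands still between calls to the robot, and variables do not carry over. Pictures are saved under pics/ and viewed, at most 10 in all, crops included, and the job is handed in when it is done.

Besides the shell and the picture viewer there is one more tool, called after ">>>" as name(argument=value, ...), one argument or row to a line, values as JSON. arm_command: Moves the arm, as the interface text tells. Shifts and turns lie within -1 to 1; 1 stands for 120 mm of shift or pi/4 rad of turn. Its arguments: {"type":"object","properties":{"increments":{"type":"array"},"grip_force":{"type":"number"}},"required":["increments"]}

```bash
ls; mkdir -p pics
python3 - <<'E'
from rig import ctrl
import cv2
for n in("side","top"):
    im=ctrl.capture(n); cv2.imwrite(f"pics/{n}0.png",im[:,:,::-1])
    c=ctrl.camera_info(n); print(n,c)
print(ctrl.sense())
E
```

```text
pics
side {'K': array([[415.86214855,   0.        , 254.04679747],
       [  0.        , 415.86214855, 186.9657855 ],
       [  0.        ,   0.        ,   1.        ]]), 'R': array([[ 0.99468008, -0.10216346, -0.01319731],
       [-0.06791176, -0.55401667, -0.829731  ],
       [ 0.07745666,  0.82621315, -0.55800744]]), 't': array([-574.56928667,  123.36434886,  941.64642392])}
top {'K': array([[498.8997525 ,   0.        , 261.7814093 ],
       [  0.        , 498.8997525 , 202.74866686],
       [  0.        ,   0.        ,   1.        ]]), 'R': array([[ 3.85517678e-04, -9.99919240e-01,  1.27029308e-02],
       [-9.99011415e-01, -9.49785363e-04, -4.44442395e-02],
       [ 4.44527153e-02, -1.26732388e-02, -9.98931101e-01]]), 't': array([ -40.35920248,  565.07532913, 1117.40913405])}
{'time_s': 0.1, 'joints': array([-1.56737730e+00,  3.13375217e-01,  1.49835222e+00,  1.28690265e-05,
        1.33098808e+00, -2.23401584e-01]), 'dq': array([-0.00049311, -0.0006792 , -0.00343226,  0.00074476,  0.0004081 ,
        0.00048591]), 'tau': array([ 2.36290631e-03, -4.12905514e+01, -2.60142624e+01, -1.67110375e-04,
        3.06821312e-03, -2.41857776e-05]), 'eef_pos': array([ 118.0521148 , -511.32596734,  230.8052804 ]), 'ee_rot': array([-5.57355387e-04,  9.93575958e-01,  1.13165809e-01,  6.78401716e-05]), 'force': array([ 0.49843199,  0.13018774, -0.14609896]), 'wrist_torque': array([ 0.0159705 ,  0.04047762, -0.0207384 ]), 'grip_force': 0.0, 'grip_width': 0.9956745438921766}
```

View pics/side0.png

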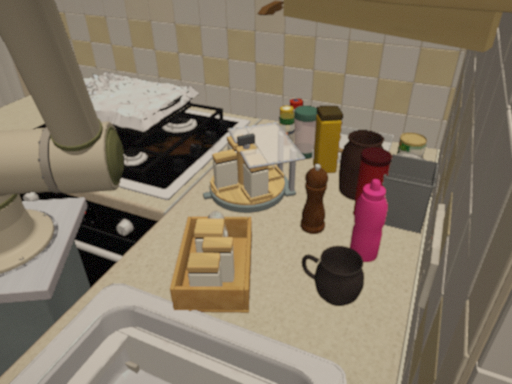

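View pics/top0.png

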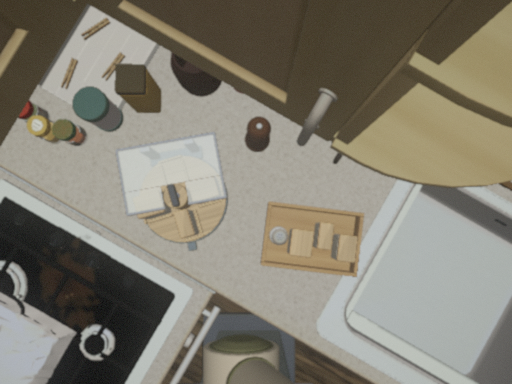

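Side view: carousel around (250,180), crate around (215,260), mill at (315,200). Top view: carousel around (180,195) with its pointer tab at (193,245), crate around (312,240), mill cap at (259,127).

Run:
```python
import cv2,numpy as np
t=cv2.imread("pics/top0.png");s=cv2.imread("pics/side0.png")
a=cv2.resize(t[125:285,105:375],None,fx=2.9,fy=2.9,interpolation=cv2.INTER_CUBIC)
cv2.imwrite("pics/tc.png",a)
a=cv2.resize(s[115:315,165:345],None,fx=3,fy=3,interpolation=cv2.INTER_CUBIC)
cv2.imwrite("pics/sc.png",a)
```

```text
(no output)
```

View pics/tc.png

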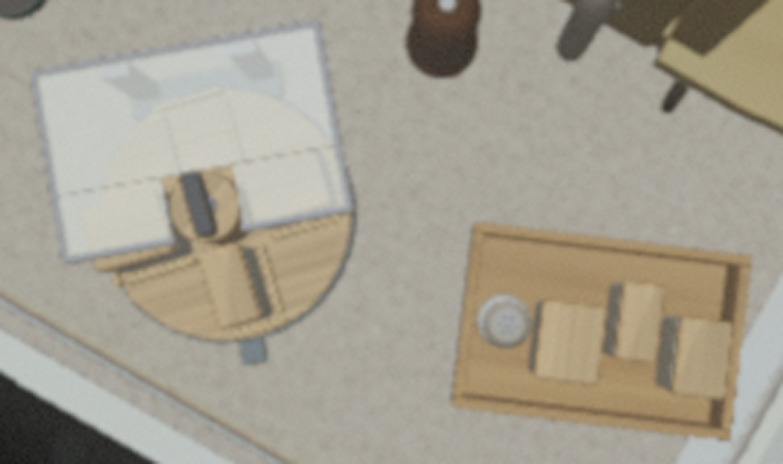

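View pics/sc.png

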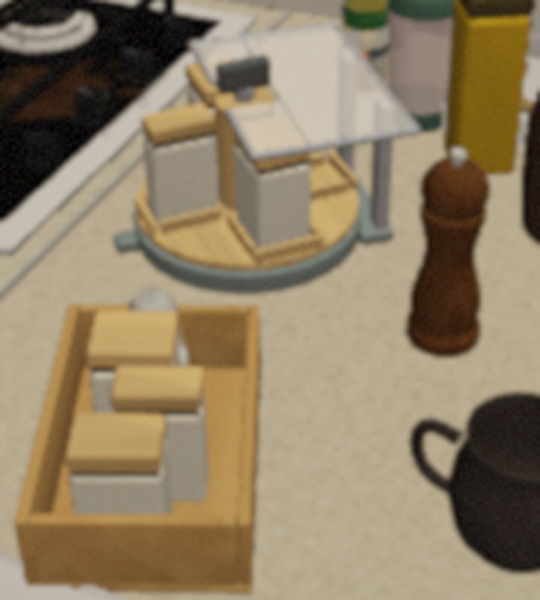

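The crops show the wide canister nearest the salt, the narrow one in the middle and the middle-width one at the right end (crop ~698,355). The empty bay is at the carousel's rear, under the cover, so it needs about half a turn. Now I'll measure numerically.

```bash
cat > h.py <<'E'
import numpy as np,cv2
from rig import ctrl
def ray(cam,uv,z):
    c=ctrl.camera_info(cam);d=c["R"].T@np.linalg.solve(c["K"],[uv[0],uv[1],1.]);o=-c["R"].T@c["t"]
    return o+d*(z-o[2])/d[2]
def proj(cam,X):
    c=ctrl.camera_info(cam);p=c["K"]@(c["R"]@np.array(X,float)+c["t"]);return p[:2]/p[2]
E
python3 - <<'E'
from h import *
t=cv2.imread("pics/top0.png")
f=lambda u,v:(105+u/2.9,125+v/2.9)
for n,z,ps in [("cover",136,[(35,72),(318,23),(352,210),(65,262)]),("tab",10,[(253,350)]),("crate rim",62,[(474,223),(750,257),(730,438),(453,403)]),
 ("wide",101,[(542,302),(603,304),(598,382),(535,378)]),("narrow",101,[(618,282),(662,285),(657,360),(612,357)]),("mid",101,[(680,317),(730,320),(725,396),(673,393)]),("salt",96,[(508,318)]),("mill",170,[(447,3)])]:
    P=np.array([ray("top",f(*p),z)[:2] for p in ps]);print(n,P.round(0).tolist(),"c",P.mean(0).round(1))
    if len(P)==4: print("  sides",[round(np.linalg.norm(P[i]-P[i-1])) for i in range(4)],"yaw",[round(np.degrees(np.arctan2(*(P[(i+1)%4]-P[i])[::-1])),1) for i in range(4)])
h=cv2.cvtColor(t,cv2.COLOR_BGR2HSV)
k=(h[180:210,160:195,2]<95).astype(np.uint8)
cs,_=cv2.findContours(k,cv2.RETR_EXTERNAL,cv2.CHAIN_APPROX_NONE,offset=(160,180))
for c in cs:
    if cv2.contourArea(c)>15:
        r=cv2.minAreaRect(c);print("knob",r,[ray("top",p,163)[:2].round(0).tolist() for p in cv2.boxPoints(r)],ray("top",r[0],160)[:2].round(1))
# crate lids: value image
for v in range(222,268,4): print(v,h[v,268:364:2,2].tolist())
E
```

```text
cover [[666.0, 254.0], [701.0, 57.0], [570.0, 33.0], [534.0, 232.0]] c [618. 144.]
  sides [134, 200, 133, 202] yaw [np.float64(-79.9), np.float64(-169.5), np.float64(100.4), np.float64(9.6)]
tab [[468.0, 117.0]] c [468. 117.]
crate rim [[565.0, -54.0], [540.0, -260.0], [405.0, -244.0], [431.0, -38.0]] c [ 485.  -149.2]
  sides [135, 208, 136, 208] yaw [np.float64(-97.0), np.float64(173.2), np.float64(82.8), np.float64(-6.7)]
wide [[506.0, -102.0], [505.0, -146.0], [449.0, -142.0], [452.0, -97.0]] c [ 477.9 -121.4]
  sides [55, 44, 56, 45] yaw [np.float64(-91.9), np.float64(176.1), np.float64(86.4), np.float64(-5.4)]
narrow [[521.0, -156.0], [518.0, -188.0], [465.0, -184.0], [467.0, -152.0]] c [ 492.6 -170.2]
  sides [54, 32, 54, 32] yaw [np.float64(-93.9), np.float64(175.8), np.float64(86.2), np.float64(-4.8)]
mid [[495.0, -201.0], [493.0, -237.0], [439.0, -233.0], [441.0, -196.0]] c [ 467.1 -216.7]
  sides [55, 36, 55, 37] yaw [np.float64(-93.4), np.float64(175.8), np.float64(86.7), np.float64(-5.7)]
salt [[495.0, -77.0]] c [494.6 -77.5]
mill [[709.0, -33.0]] c [708.9 -32.7]
knob (
[... 2415 characters left out ...]
, 169, 168, 168, 169, 169, 169, 169, 172, 172, 169, 169, 169, 169, 163, 165, 166, 171, 172, 172, 172, 171, 171, 171, 170, 169, 164, 145, 120, 124, 174, 175, 174, 175, 175, 172, 175, 172, 171, 159, 167, 190, 191]
262 [137, 132, 128, 131, 131, 136, 138, 147, 156, 164, 164, 165, 166, 170, 167, 167, 167, 167, 169, 168, 167, 168, 168, 167, 167, 168, 167, 167, 168, 168, 169, 170, 170, 169, 170, 169, 163, 164, 163, 168, 159, 139, 137, 136, 162, 170, 191, 191]
266 [160, 163, 167, 166, 167, 166, 166, 168, 168, 167, 167, 165, 156, 154, 154, 148, 139, 130, 127, 128, 129, 134, 138, 141, 150, 156, 159, 159, 162, 163, 164, 165, 165, 162, 165, 166, 167, 165, 165, 167, 163, 112, 98, 131, 169, 180, 192, 190]
```

```bash
cat >> h.py <<'E'
from scipy.spatial.transform import Rotation as Ro
def go(target,yaw=None):
    "print state and total offset/turn (tool units) to target"
    s=ctrl.sense();R=Ro.from_quat(np.roll(s["ee_rot"],-1));M=R.as_matrix()
    y=np.degrees(np.arctan2(M[1,0],M[0,0]));d=M.T@(np.array(target)-s["eef_pos"])
    print("t",round(s["time_s"],2),"pos",s["eef_pos"].round(1),"yaw",y.round(2),"z",M[:,2].round(3),"F",s["force"].round(1),"T",s["wrist_torque"].round(2),"w",round(s["grip_width"],3),"gf",round(s["grip_force"],1))
    print(" offset total units",(d/120).round(3), "rows>=",np.ceil(np.linalg.norm(d)/50))
    if yaw is not None:
        T=Ro.from_euler("z",yaw,degrees=True).as_matrix()@np.diag([1,-1,-1.]);print(" turn units",(Ro.from_matrix(M.T@T).as_rotvec()/(np.pi/4)).round(3))
E
python3 -c "
from h import *
go([573,135.5,231],13)"
```

```text
t 0.1 pos [ 118.1 -511.3  230.8] yaw 13.0 z [ 0.     0.001 -1.   ] F [ 0.5  0.1 -0.1] T [ 0.02  0.04 -0.02] w 0.996 gf 0.0
 offset total units [ 4.906e+00 -4.400e+00  4.000e-03] rows>= 16.0
 turn units [-0.001 -0.    -0.   ]
```

>>> arm_command(
  increments=[
    {"offset":[0.3,-0.27,0],"dr":[0,0,0],"hand":1},
    {"offset":[0.3,-0.27,0],"dr":[0,0,0],"hand":1},
    {"offset":[0.3,-0.27,0],"dr":[0,0,0],"hand":1},
    {"offset":[0.3,-0.27,0],"dr":[0,0,0],"hand":1},
    {"offset":[0.3,-0.27,0],"dr":[0,0,0],"hand":1},
    {"offset":[0.3,-0.27,0],"dr":[0,0,0],"hand":1},
    {"offset":[0.3,-0.27,0],"dr":[0,0,0],"hand":1},
    {"offset":[0.3,-0.27,0],"dr":[0,0,0],"hand":1},
  ],
)

```text
time_s: 0.9
eef_pos: [341.0, -192.4, 231.3]
ee_rot: [0.0, 0.994, 0.113, 0.0]
force: [-0.2, -0.3, -0.2]
grip_width: 1.0
grip_force: 0.0
```

```bash
python3 -c "
from h import *
go([573,135.5,231],13);print(ctrl.sense()['joints'])"
```

```text
t 0.9 pos [ 341.  -192.4  231.3] yaw 12.97 z [ 0. -0. -1.] F [-0.2 -0.3 -0.2] T [-0.01 -0.02  0.  ] w 1.0 gf 0.0
 offset total units [ 2.497 -2.229  0.003] rows>= 9.0
 turn units [ 0.    -0.    -0.001]
[-8.15286459e-01  1.15906899e-02  1.85600384e+00  1.10637772e-06
  1.27379131e+00  5.29125011e-01]
```

>>> arm_command(
  increments=[
    {"offset":[0.312,-0.278,0],"dr":[0,0,0],"hand":1},
    {"offset":[0.312,-0.278,0],"dr":[0,0,0],"hand":1},
    {"offset":[0.312,-0.278,0],"dr":[0,0,0],"hand":1},
    {"offset":[0.312,-0.278,0],"dr":[0,0,0],"hand":1},
    {"offset":[0.312,-0.278,0],"dr":[0,0,0],"hand":1},
    {"offset":[0.312,-0.278,0],"dr":[0,0,0],"hand":1},
    {"offset":[0.312,-0.278,0],"dr":[0,0,0],"hand":1},
    {"offset":[0,0,0],"dr":[0,0,0],"hand":0},
  ],
)

```text
time_s: 1.7
eef_pos: [544.0, 95.5, 230.0]
ee_rot: [-0.001, 0.993, 0.116, -0.001]
force: [-0.5, -0.9, -0.7]
grip_width: 0.859
grip_force: 0.0
```

```bash
python3 -c "
from h import *
go([573,135.5,143],13)
t=cv2.imread('pics/top0.png');s=cv2.imread('pics/side0.png')
a=cv2.resize(t[170:225,150:210],None,fx=9,fy=9,interpolation=cv2.INTER_CUBIC)
b=cv2.resize(s[125:200,205:305],None,fx=6.6,fy=6.6,interpolation=cv2.INTER_CUBIC)
cv2.imwrite('pics/knob.png',a)"
```

```text
t 1.7 pos [544.   95.5 230. ] yaw 13.27 z [-0.001  0.001 -1.   ] F [-0.5 -0.9 -0.7] T [-0.09  0.07 -0.03] w 0.859 gf 0.0
 offset total units [ 0.312 -0.268  0.725] rows>= 3.0
 turn units [-0.002  0.001  0.006]
```

View pics/knob.png

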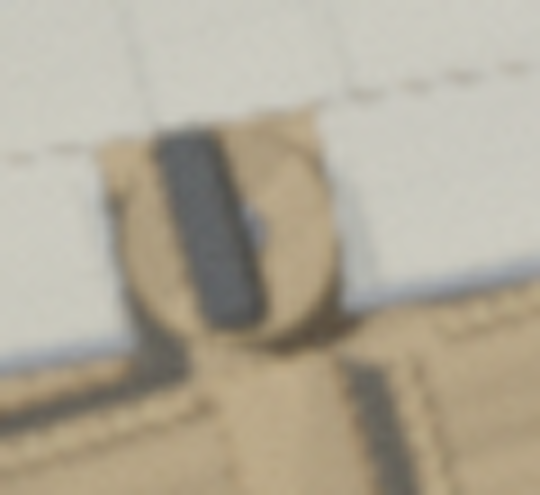

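The zoom shows the bar's top face with its centre at crop (212,230), i.e. pixel (173.6,195.5), at a yaw of about 15°. That is roughly 5° off the stop.

```bash
python3 -c "
from h import *
f=lambda u,v:(149.55+u/9,169.55+v/9)
for p in [(212,229.5),(160,140),(215,132),(265,318),(208,328)]: print(ray('top',f(*p),163).round(1))
go([573,135.5,143],15)"
```

```text
[573.4 135.8 163. ]
[592.9 147.3 163. ]
[594.7 135.4 163. ]
[554.1 124.2 163. ]
[551.9 136.5 163. ]
t 1.7 pos [544.   95.5 230. ] yaw 13.27 z [-0.001  0.001 -1.   ] F [-0.5 -0.9 -0.7] T [-0.09  0.07 -0.03] w 0.859 gf 0.0
 offset total units [ 0.312 -0.268  0.725] rows>= 3.0
 turn units [-0.002  0.001 -0.038]
```

>>> arm_command(
  increments=[
    {"offset":[0.156,-0.134,0],"dr":[0,0,-0.038],"hand":0},
    {"offset":[0.156,-0.134,0],"dr":[0,0,0],"hand":0},
    {"offset":[0,0,0.25],"dr":[0,0,0],"hand":0},
    {"offset":[0,0,0.25],"dr":[0,0,0],"hand":0},
    {"offset":[0,0,0.19],"dr":[0,0,0],"hand":0},
    {"offset":[0,0,0],"dr":[0,0,0],"hand":0},
  ],
)

```text
time_s: 2.3
eef_pos: [569.5, 131.0, 145.4]
ee_rot: [-0.0, 0.992, 0.128, -0.003]
force: [-0.1, 0.6, 1.1]
grip_width: 0.494
grip_force: 0.0
```

```bash
python3 -c "
from h import *
go([573.2,135.6,141],15)"
```

```text
t 2.3 pos [569.5 131.  145.4] yaw 14.68 z [-0.007 -0.    -1.   ] F [-0.1  0.6  1.1] T [0.   0.07 0.05] w 0.494 gf 0.0
 offset total units [ 0.04  -0.029  0.037] rows>= 1.0
 turn units [-0.002  0.008 -0.007]
```

>>> arm_command(
  increments=[
    {"offset":[0.04,-0.029,0.035],"dr":[0,0.008,-0.007],"hand":0},
    {"offset":[0,0,0],"dr":[0,0,0],"hand":0},
    {"offset":[0,0,0],"dr":[0,0,0],"hand":-1},
    {"offset":[0,0,0],"dr":[0,0,0],"hand":-1},
    {"offset":[0,0,0],"dr":[0,0,0],"hand":-1},
    {"offset":[0,0,0],"dr":[0,0,0],"hand":-1},
  ],
  grip_force=50,
)

```text
time_s: 2.9
eef_pos: [575.1, 137.9, 145.5]
ee_rot: [-0.002, 0.991, 0.131, 0.004]
force: [-1.4, 8.4, 3.5]
grip_width: 0.148
grip_force: 50.8
```

```bash
python3 -c "
from h import *
go([573.2,135.6,141],15)"
```

```text
t 2.9 pos [575.1 137.9 145.5] yaw 15.03 z [ 0.008  0.005 -1.   ] F [-1.4  8.4  3.5] T [ 1.4   0.33 -0.14] w 0.148 gf 50.8
 offset total units [-0.02   0.015  0.038] rows>= 1.0
 turn units [-0.003 -0.011  0.001]
```

>>> arm_command(
  increments=[
    {"offset":[0,0,0],"dr":[0,0,-0.1],"hand":-1},
    {"offset":[0,0,0],"dr":[0,0,-0.15],"hand":-1},
    {"offset":[0,0,0],"dr":[0,0,-0.15],"hand":-1},
    {"offset":[0,0,0],"dr":[0,0,-0.15],"hand":-1},
    {"offset":[0,0,0],"dr":[0,0,-0.15],"hand":-1},
  ],
  grip_force=80,
)

```text
time_s: 3.4
eef_pos: [574.6, 138.8, 145.6]
ee_rot: [-0.002, 0.918, 0.397, 0.004]
force: [-5.5, 13.4, 6.5]
grip_width: 0.14
grip_force: 79.8
```

```bash
python3 -c "
from h import *
go([573.2,135.6,141],190.1)"
```

```text
t 3.4 pos [574.6 138.8 145.6] yaw 46.8 z [ 0.006  0.006 -1.   ] F [-5.5 13.4  6.5] T [ 2.18  0.88 -0.21] w 0.14 gf 79.8
 offset total units [-0.028  0.01   0.038] rows>= 1.0
 turn units [ 0.015 -0.004 -3.184]
```

>>> arm_command(
  increments=[
    {"offset":[0.01,-0.015,0],"dr":[0,0,-0.15],"hand":-1},
    {"offset":[0,0,0],"dr":[0,0,-0.15],"hand":-1},
    {"offset":[0,0,0],"dr":[0,0,-0.15],"hand":-1},
    {"offset":[0,0,0],"dr":[0,0,-0.15],"hand":-1},
    {"offset":[0,0,0],"dr":[0,0,-0.15],"hand":-1},
    {"offset":[0,0,0],"dr":[0,0,-0.15],"hand":-1},
  ],
)

```text
time_s: 4.0
eef_pos: [573.4, 139.4, 145.6]
ee_rot: [0.0, 0.724, 0.69, 0.003]
force: [-10.7, 3.8, 10.0]
grip_width: 0.138
grip_force: 80.3
```

```bash
python3 -c "
from h import *
go([573.2,135.6,141],190.1)"
```

```text
t 4.0 pos [573.4 139.4 145.6] yaw 87.31 z [ 0.004  0.003 -1.   ] F [-10.7   3.8  10. ] T [ 0.9   1.81 -0.1 ] w 0.138 gf 80.3
 offset total units [-0.032 -0.     0.038] rows>= 1.0
 turn units [ 8.000e-03  1.000e-03 -2.284e+00]
```

>>> arm_command(
  increments=[
    {"offset":[0,-0.014,0],"dr":[0,0,-0.16],"hand":-1},
    {"offset":[0,0,0],"dr":[0,0,-0.16],"hand":-1},
    {"offset":[0,0,0],"dr":[0,0,-0.16],"hand":-1},
    {"offset":[0,0,0],"dr":[0,0,-0.16],"hand":-1},
    {"offset":[0,0,0],"dr":[0,0,-0.16],"hand":-1},
    {"offset":[0,0,0],"dr":[0,0,-0.16],"hand":-1},
    {"offset":[0,0,0],"dr":[0,0,-0.16],"hand":-1},
    {"offset":[0,0,0],"dr":[0,0,-0.16],"hand":-1},
  ],
)

```text
time_s: 4.8
eef_pos: [571.7, 138.6, 145.6]
ee_rot: [0.001, 0.302, 0.953, 0.001]
force: [-10.3, -1.3, 11.3]
grip_width: 0.143
grip_force: 80.5
```

```bash
python3 -c "
from h import *
go([573.2,135.6,141],190.1)"
```

```text
t 4.8 pos [571.7 138.6 145.6] yaw 144.9 z [ 0.004  0.002 -1.   ] F [-10.3  -1.3  11.3] T [ 0.04  1.96 -0.19] w 0.143 gf 80.5
 offset total units [-0.024 -0.014  0.038] rows>= 1.0
 turn units [ 0.003  0.004 -1.004]
```

>>> arm_command(
  increments=[
    {"offset":[0.005,0,0],"dr":[0,0,-0.16],"hand":-1},
    {"offset":[0,0,0],"dr":[0,0,-0.16],"hand":-1},
    {"offset":[0,0,0],"dr":[0,0,-0.16],"hand":-1},
    {"offset":[0,0,0],"dr":[0,0,-0.16],"hand":-1},
    {"offset":[0,0,0],"dr":[0,0,-0.14],"hand":-1},
    {"offset":[0,0,0],"dr":[0,0,-0.1],"hand":-1},
    {"offset":[0,0,0],"dr":[0,0,-0.07],"hand":-1},
    {"offset":[0,0,0],"dr":[0,0,0],"hand":-1},
  ],
)

```text
time_s: 5.6
eef_pos: [571.4, 137.3, 145.6]
ee_rot: [0.002, -0.065, 0.998, -0.001]
force: [-9.0, -7.4, 9.7]
grip_width: 0.139
grip_force: 80.4
```

```bash
python3 -c "
from h import *
go([573.2,135.6,141],190.1)"
```

```text
t 5.6 pos [571.4 137.3 145.6] yaw -172.53 z [ 0.003 -0.001 -1.   ] F [-9.  -7.4  9.7] T [-1.26  1.94  0.11] w 0.139 gf 80.4
 offset total units [-0.013 -0.016  0.038] rows>= 1.0
 turn units [-0.002  0.004 -0.058]
```

>>> arm_command(
  increments=[
    {"offset":[0.01,-0.015,0],"dr":[0,0,-0.058],"hand":-1},
    {"offset":[0,0,0],"dr":[0,0,0],"hand":-1},
    {"offset":[0,0,0],"dr":[0,0,0],"hand":-1},
  ],
)

```text
time_s: 5.9
eef_pos: [571.4, 137.1, 145.6]
ee_rot: [0.003, -0.087, 0.996, 0.001]
force: [-3.2, 2.9, 5.7]
grip_width: 0.139
grip_force: 79.9
```

```bash
python3 -c "
from h import *
go([573.2,135.6,141],190.1)"
```

```text
t 5.9 pos [571.4 137.1 145.6] yaw -170.0 z [ 0.007  0.002 -1.   ] F [-3.2  2.9  5.7] T [0.34 0.96 0.09] w 0.139 gf 79.9
 offset total units [-0.012 -0.015  0.038] rows>= 1.0
 turn units [ 0.001  0.009 -0.002]
```

>>> arm_command(
  increments=[
    {"offset":[0,0,0],"dr":[0,0,0],"hand":0},
    {"offset":[0,0,0],"dr":[0,0,0],"hand":0},
    {"offset":[0,0,-0.3],"dr":[0,0,0],"hand":0},
    {"offset":[0,0,-0.35],"dr":[0,0,0],"hand":1},
    {"offset":[0.35,0,-0.2],"dr":[0,0,0.18],"hand":1},
    {"offset":[0.35,0,0],"dr":[0,0,0.18],"hand":1},
    {"offset":[0.35,0,0],"dr":[0,0,0.18],"hand":1},
    {"offset":[0,0,0],"dr":[0,0,0.18],"hand":1},
  ],
)

```text
time_s: 6.7
eef_pos: [441.9, 133.0, 245.8]
ee_rot: [0.002, 0.197, 0.98, 0.001]
force: [1.4, 0.2, -0.1]
grip_width: 1.0
grip_force: 0.0
```

```bash
python3 -c "
from h import *
go([466.5,-216.5,230],85)"
```

```text
t 6.7 pos [441.9 133.  245.8] yaw 157.3 z [ 0.005  0.002 -1.   ] F [ 1.4  0.2 -0.1] T [ 0.03 -0.05 -0.  ] w 1.0 gf 0.0
 offset total units [-1.312 -2.608  0.128] rows>= 8.0
 turn units [0.007 0.002 1.607]
```

>>> arm_command(
  increments=[
    {"offset":[-0.164,-0.326,0],"dr":[0.007,0,0],"hand":1},
    {"offset":[-0.164,-0.326,0],"dr":[0,0,0],"hand":1},
    {"offset":[-0.164,-0.326,0],"dr":[0,0,0],"hand":1},
    {"offset":[-0.164,-0.326,0],"dr":[0,0,0],"hand":1},
    {"offset":[-0.164,-0.326,0],"dr":[0,0,0],"hand":1},
    {"offset":[-0.164,-0.326,0],"dr":[0,0,0],"hand":1},
    {"offset":[-0.164,-0.326,0],"dr":[0,0,0],"hand":1},
    {"offset":[-0.164,-0.326,0],"dr":[0,0,0],"hand":1},
  ],
)

```text
time_s: 7.5
eef_pos: [471.7, -218.9, 246.8]
ee_rot: [0.003, 0.195, 0.981, -0.001]
force: [1.0, 0.4, -0.5]
grip_width: 0.998
grip_force: 0.0
```

>>> arm_command(
  increments=[
    {"offset":[0,0,0],"dr":[0,0,0.18],"hand":1},
    {"offset":[0,0,0],"dr":[0,0,0.18],"hand":1},
    {"offset":[0,0,0],"dr":[0,0,0.18],"hand":1},
    {"offset":[0,0,0],"dr":[0,0,0.18],"hand":1},
    {"offset":[0,0,0],"dr":[0,0,0.18],"hand":1},
    {"offset":[0,0,0],"dr":[0,0,0.18],"hand":1},
    {"offset":[0,0,0],"dr":[0,0,0.18],"hand":1},
    {"offset":[0,0,0],"dr":[0,0,0.18],"hand":1},
  ],
)

```text
time_s: 8.3
eef_pos: [471.9, -217.0, 246.7]
ee_rot: [0.003, 0.692, 0.722, 0.0]
force: [0.6, -0.7, -0.2]
grip_width: 1.002
grip_force: 0.0
```

```bash
python3 -c "
from h import *
go([466.5,-216.5,160],85)
im=ctrl.capture('top')[:,:,::-1];cv2.imwrite('pics/top1.png',im)
cv2.imwrite('pics/car1.png',cv2.resize(im[130:255,110:235],None,fx=4.7,fy=4.7,interpolation=cv2.INTER_CUBIC))
"
```

```text
t 8.3 pos [ 471.9 -217.   246.7] yaw 92.44 z [ 0.004 -0.004 -1.   ] F [ 0.6 -0.7 -0.2] T [-0.01  0.    0.01] w 1.002 gf 0.0
 offset total units [ 0.009 -0.047  0.722] rows>= 2.0
 turn units [0.005 0.005 0.165]
```

View pics/car1.png

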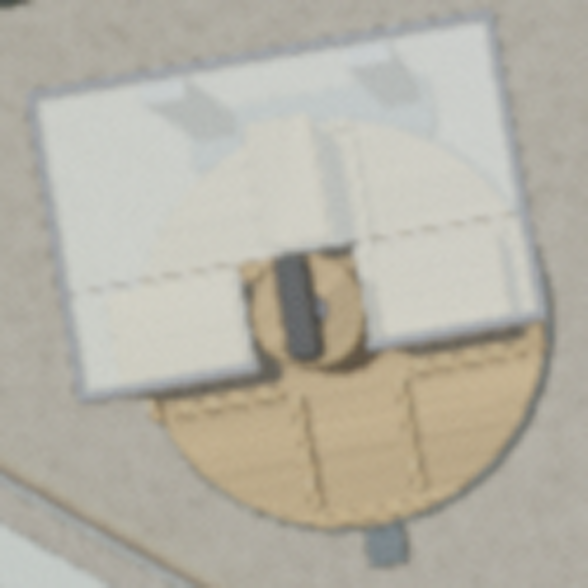

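The bay is now empty at the open front. Its side kerbs run crop (307,400)–(322,505) and (410,400)–(425,490), in line with the tab at (386,545). Next: the exact bay line, and a re-check of the canister.

```bash
python3 -c "
from h import *
f=lambda u,v:(109.6+u/4.7,129.6+v/4.7)
for z in (30,42):
  print(z,[ray('top',f(*p),z)[:2].round(1).tolist() for p in [(307,400),(322,505),(410,400),(425,490)]])
print('tab',ray('top',f(386,545),10).round(1))
P=np.array([ray('top',f(*p),136)[:2] for p in [(34,95),(490,17),(543,318),(84,396)]]);print(P.round(0),P.mean(0),[np.degrees(np.arctan2(*(P[(i+1)%4]-P[i])[::-1])).round(1) for i in range(4)])
for a in [(572,137),(573,135.7)]:
  b=np.array(a)-58*np.array([np.cos(np.radians(10.1)),np.sin(np.radians(10.1))]);print('bay',b)
k=cv2.imread('pics/top1.png');h=cv2.cvtColor(k,cv2.COLOR_BGR2HSV)
"
```

```text
30 [[537.5, 153.4], [488.0, 145.9], [537.6, 104.7], [495.0, 97.4]]
42 [[537.3, 151.5], [488.3, 144.1], [537.3, 103.3], [495.3, 96.1]]
tab [468.3 118.2  10. ]
[[666. 254.]
 [701.  59.]
 [571.  36.]
 [537. 231.]] [618.69005571 145.0872222 ] [np.float64(-80.1), np.float64(-169.8), np.float64(99.7), np.float64(10.1)]
bay [514.89881556 126.82872989]
bay [515.89881556 125.52872989]
```

>>> arm_command(
  increments=[
    {"offset":[0.009,-0.047,0.1],"dr":[0.005,0.005,0.165],"hand":1},
    {"offset":[0,0,0.2],"dr":[0,0,0],"hand":1},
    {"offset":[0,0,0.2],"dr":[0,0,0],"hand":1},
    {"offset":[0,0,0.2],"dr":[0,0,0],"hand":1},
    {"offset":[0,0,0],"dr":[0,0,0],"hand":1},
  ],
)

```text
time_s: 8.85
eef_pos: [465.1, -215.3, 160.1]
ee_rot: [-0.003, 0.734, 0.679, -0.0]
force: [0.0, 0.3, 0.7]
grip_width: 1.001
grip_force: 0.0
```

```bash
python3 -c "
from h import *
go([466.5,-216.5,67],85)
im=ctrl.capture('side')[:,:,::-1]
cv2.imwrite('pics/s2.png',cv2.resize(im[140:320,140:300],None,fx=3.3,fy=3.3,interpolation=cv2.INTER_CUBIC))
"
```

```text
t 8.85 pos [ 465.1 -215.3  160.1] yaw 85.48 z [-0.004  0.004 -1.   ] F [0.  0.3 0.7] T [ 0.04 -0.01  0.  ] w 1.001 gf 0.0
 offset total units [-0.012  0.016  0.776] rows>= 2.0
 turn units [-0.006 -0.004  0.011]
```

View pics/s2.png

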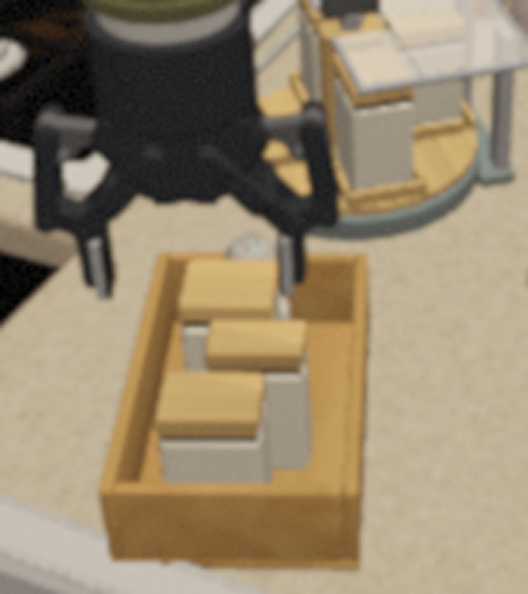

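```bash
python3 -c "
from h import *
f=lambda u,v:(139.65+u/3.3,139.65+v/3.3)
P=np.array([ray('side',f(*p),101)[:2] for p in [(168,372),(265,378),(260,438),(158,429)]]);print(P.round(1),P.mean(0))
go([466.8,-216.5,68],85)
"
```

```text
[[ 442.6 -197.6]
 [ 495.6 -208.6]
 [ 491.5 -253.5]
 [ 438.4 -240.8]] [ 467.03708277 -225.12254123]
t 8.9 pos [ 465.9 -215.9  162.1] yaw 85.46 z [-0.002  0.002 -1.   ] F [-0.4  0.3  0.7] T [-0.01  0.01  0.01] w 1.005 gf 0.0
 offset total units [-0.006  0.009  0.784] rows>= 2.0
 turn units [-0.002 -0.002  0.01 ]
```

>>> arm_command(
  increments=[
    {"offset":[-0.018,0.007,0.2],"dr":[0,0,0.015],"hand":1},
    {"offset":[0,0,0.3],"dr":[0,0,0],"hand":1},
    {"offset":[0,0,0.284],"dr":[0,0,0],"hand":1},
    {"offset":[0,0,0],"dr":[0,0,0],"hand":1},
    {"offset":[0,0,0],"dr":[0,0,0],"hand":0},
    {"offset":[0,0,0],"dr":[0,0,0],"hand":0},
    {"offset":[0,0,0],"dr":[0,0,0],"hand":-1},
    {"offset":[0,0,0],"dr":[0,0,0],"hand":-1},
  ],
  grip_force=40,
)

```text
time_s: 9.7
eef_pos: [467.9, -219.1, 71.0]
ee_rot: [0.002, 0.739, 0.674, 0.0]
force: [-1.7, 0.1, 6.1]
grip_width: 0.649
grip_force: 41.5
```

```bash
python3 -c "
from h import *
go([466.5,-217,68],85)
"
```

```text
t 9.7 pos [ 467.9 -219.1   71. ] yaw 84.7 z [ 0.003 -0.002 -1.   ] F [-1.7  0.1  6.1] T [ 0.    0.32 -0.  ] w 0.649 gf 41.5
 offset total units [ 0.016 -0.013  0.025] rows>= 1.0
 turn units [ 0.004  0.002 -0.007]
```

>>> arm_command(
  increments=[
    {"offset":[0,0,-0.1],"dr":[0,0,0],"hand":-1},
    {"offset":[0,0,-0.25],"dr":[0,0,0],"hand":-1},
    {"offset":[0,0,-0.3],"dr":[0,0,0],"hand":-1},
    {"offset":[0,0,-0.3],"dr":[0,0,0],"hand":-1},
    {"offset":[0,0,0],"dr":[0,0,0],"hand":-1},
  ],
)

```text
time_s: 10.2
eef_pos: [468.7, -219.5, 188.7]
ee_rot: [0.005, 0.739, 0.674, 0.001]
force: [0.6, 0.2, -3.0]
grip_width: 0.647
grip_force: 43.9
```

```bash
python3 -c "
from h import *
go([445,30,182],100.1)
"
```

```text
t 10.2 pos [ 468.7 -219.5  188.7] yaw 84.7 z [ 0.009 -0.006 -1.   ] F [ 0.6  0.2 -3. ] T [-0.03 -0.01  0.03] w 0.647 gf 43.9
 offset total units [ 2.052 -0.389  0.042] rows>= 6.0
 turn units [ 0.011  0.008 -0.342]
```

>>> arm_command(
  increments=[
    {"offset":[0.2,-0.038,0],"dr":[0,0,0],"hand":-1},
    {"offset":[0.32,-0.06,0],"dr":[0,0,0],"hand":-1},
    {"offset":[0.34,-0.064,0],"dr":[0,0,0],"hand":-1},
    {"offset":[0.34,-0.064,0],"dr":[0,0,0],"hand":-1},
    {"offset":[0.34,-0.064,0],"dr":[0,0,0],"hand":-1},
    {"offset":[0.32,-0.06,0],"dr":[0,0,0],"hand":-1},
    {"offset":[0.19,-0.039,0],"dr":[0,0,-0.17],"hand":-1},
    {"offset":[0,0,0],"dr":[0,0,-0.17],"hand":-1},
  ],
)

```text
time_s: 11.0
eef_pos: [442.4, 33.6, 183.0]
ee_rot: [-0.0, 0.64, 0.769, 0.0]
force: [-0.2, -0.8, -3.0]
grip_width: 0.651
grip_force: 43.8
```

```bash
python3 -c "
from h import *
go([445,30,70],100.1)
"
```

```text
t 11.0 pos [442.4  33.6 183. ] yaw 100.49 z [ 0.     0.001 -1.   ] F [-0.2 -0.8 -3. ] T [-0.03 -0.02  0.02] w 0.651 gf 43.8
 offset total units [-0.034  0.015  0.942] rows>= 3.0
 turn units [ 0.    -0.001  0.009]
```

>>> arm_command(
  increments=[
    {"offset":[0,0,0.2],"dr":[0,0,0],"hand":-1},
    {"offset":[0,0,0.3],"dr":[0,0,0],"hand":-1},
    {"offset":[0,0,0.27],"dr":[0,0,0],"hand":-1},
    {"offset":[0,0,0.12],"dr":[0,0,0],"hand":-1},
    {"offset":[0,0,0.04],"dr":[0,0,0],"hand":-1},
    {"offset":[0,0,0.02],"dr":[0,0,0],"hand":-1},
    {"offset":[0,0,0.015],"dr":[0,0,0],"hand":-1},
    {"offset":[0,0,0],"dr":[0,0,0],"hand":-1},
  ],
)

```text
time_s: 11.8
eef_pos: [443.7, 31.0, 67.5]
ee_rot: [0.0, 0.643, 0.766, 0.001]
force: [0.3, -0.0, -2.7]
grip_width: 0.647
grip_force: 43.8
```

```bash
python3 -c "
from h import *
go([445,30,65],100.1)
"
```

```text
t 11.8 pos [443.7  31.   67.5] yaw 99.98 z [ 0.001  0.    -1.   ] F [ 0.3 -0.  -2.7] T [-0.03  0.02  0.05] w 0.647 gf 43.8
 offset total units [-0.01   0.009  0.021] rows>= 1.0
 turn units [ 0.002 -0.    -0.003]
```

>>> arm_command(
  increments=[
    {"offset":[0,0,0.014],"dr":[0,0,0],"hand":-1},
    {"offset":[0,0,0.01],"dr":[0,0,0],"hand":-1},
    {"offset":[0,0,0.008],"dr":[0,0,0],"hand":-1},
    {"offset":[0,0,0],"dr":[0,0,0],"hand":-1},
  ],
)

```text
time_s: 12.2
eef_pos: [443.7, 30.9, 64.9]
ee_rot: [0.001, 0.643, 0.766, 0.0]
force: [-9.3, -0.2, 23.1]
grip_width: 0.653
grip_force: 46.3
```

```bash
python3 -c "
from h import *
go([445,30,65],100.1)
"
```

```text
t 12.2 pos [443.7  30.9  64.9] yaw 100.01 z [ 0.001 -0.    -1.   ] F [-9.3 -0.2 23.1] T [ 0.04  1.53 -0.01] w 0.653 gf 46.3
 offset total units [-0.009  0.01  -0.001] rows>= 1.0
 turn units [ 0.002  0.    -0.002]
```

>>> arm_command(
  increments=[
    {"offset":[0,0,-0.015],"dr":[0,0,0],"hand":-1},
    {"offset":[0,0,0],"dr":[0,0,0],"hand":1},
    {"offset":[0,0,0],"dr":[0,0,0],"hand":1},
    {"offset":[0,0,0],"dr":[0,0,0],"hand":1},
    {"offset":[0,0,-0.2],"dr":[0,0,0],"hand":1},
    {"offset":[0,0,-0.35],"dr":[0,0,0],"hand":1},
    {"offset":[0,0,0],"dr":[0,0,0.18],"hand":1},
    {"offset":[0,0,0],"dr":[0,0,0.18],"hand":1},
  ],
)

```text
time_s: 13.0
eef_pos: [443.8, 30.9, 131.7]
ee_rot: [0.001, 0.746, 0.666, 0.001]
force: [-0.4, 0.1, -0.1]
grip_width: 0.999
grip_force: 0.0
```

>>> arm_command(
  increments=[
    {"offset":[0,0,0],"dr":[0,0,0.18],"hand":1},
    {"offset":[0,0,0],"dr":[0,0,0.18],"hand":1},
    {"offset":[0,0,0],"dr":[0,0,0.18],"hand":1},
    {"offset":[0,0,0],"dr":[0,0,0.18],"hand":1},
    {"offset":[0,0,0],"dr":[0,0,0.18],"hand":1},
    {"offset":[0,0,0],"dr":[0,0,0.18],"hand":1},
    {"offset":[0,0,0],"dr":[0,0,0.18],"hand":1},
    {"offset":[0,0,0],"dr":[0,0,0.18],"hand":1},
  ],
)

```text
time_s: 13.8
eef_pos: [443.3, 31.0, 130.7]
ee_rot: [-0.0, 0.987, 0.162, 0.0]
force: [-0.4, -0.1, 0.6]
grip_width: 0.997
grip_force: 0.0
```

>>> arm_command(
  increments=[
    {"offset":[0,0,0],"dr":[0,0,0.18],"hand":1},
    {"offset":[0,0,0],"dr":[0,0,0],"hand":1},
  ],
)

```text
time_s: 14.0
eef_pos: [443.3, 31.0, 130.7]
ee_rot: [-0.0, 0.996, 0.094, -0.0]
force: [-0.9, -0.4, -0.4]
grip_width: 0.998
grip_force: 0.0
```

```bash
python3 -c "
from h import *
go([443.7,31,69],10.1)
im=ctrl.capture('side')[:,:,::-1]
cv2.imwrite('pics/s3.png',cv2.resize(im[120:310,130:310],None,fx=3.1,fy=3.1,interpolation=cv2.INTER_CUBIC))
"
```

```text
t 14.0 pos [443.3  31.  130.7] yaw 10.81 z [-0.     0.001 -1.   ] F [-0.9 -0.4 -0.4] T [-0.05 -0.02  0.01] w 0.998 gf 0.0
 offset total units [0.003 0.001 0.514] rows>= 2.0
 turn units [-0.001 -0.     0.016]
```

View pics/s3.png

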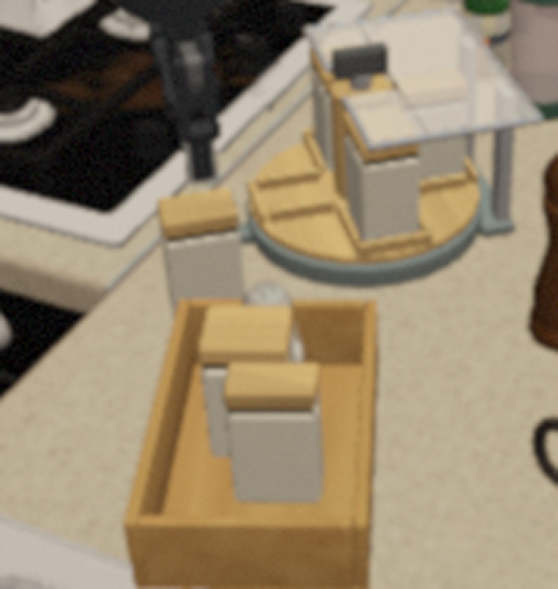

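The canister stands upright on the worktop (crop 200,250), the bay is clear, and the other two still stand in the crate. Now I'll regrip by the broad sides.

>>> arm_command(
  increments=[
    {"offset":[0.003,0,0.2],"dr":[0,0,0.016],"hand":1},
    {"offset":[0,0,0.2],"dr":[0,0,0],"hand":1},
    {"offset":[0,0,0.13],"dr":[0,0,0],"hand":1},
    {"offset":[0,0,0],"dr":[0,0,0],"hand":1},
    {"offset":[0,0,0],"dr":[0,0,0],"hand":-1},
    {"offset":[0,0,0],"dr":[0,0,0],"hand":-1},
    {"offset":[0,0,0],"dr":[0,0,0],"hand":-1},
    {"offset":[0,0,0],"dr":[0,0,0],"hand":-1},
  ],
)

```text
time_s: 14.85
eef_pos: [444.1, 31.2, 68.0]
ee_rot: [-0.0, 0.996, 0.089, 0.001]
force: [-1.7, 0.2, 4.6]
grip_width: 0.437
grip_force: 39.8
```

```bash
python3 -c "
from h import *
go([443.7,31,69],10.1)
"
```

```text
t 14.85 pos [444.1  31.2  68. ] yaw 10.18 z [ 0.002  0.    -1.   ] F [-1.7  0.2  4.6] T [0.24 0.2  0.05] w 0.437 gf 39.8
 offset total units [-0.003  0.001 -0.008] rows>= 1.0
 turn units [-0.    -0.002  0.002]
```

>>> arm_command(
  increments=[
    {"offset":[0,0,-0.1],"dr":[0,0,0],"hand":-1},
    {"offset":[0,0,-0.25],"dr":[0,0,0],"hand":-1},
    {"offset":[0,0,-0.28],"dr":[0,0,0],"hand":-1},
    {"offset":[0,0,0],"dr":[0,0,0],"hand":-1},
  ],
)

```text
time_s: 15.25
eef_pos: [445.4, 30.8, 146.4]
ee_rot: [0.001, 0.996, 0.089, 0.004]
force: [0.5, 0.0, -2.9]
grip_width: 0.44
grip_force: 41.3
```

```bash
python3 -c "
from h import *
go([515.5,125.8,143],10.1)
"
```

```text
t 15.25 pos [445.4  30.8 146.4] yaw 10.19 z [ 0.007 -0.001 -1.   ] F [ 0.5  0.  -2.9] T [ 0.01 -0.    0.01] w 0.44 gf 41.3
 offset total units [ 0.714 -0.676  0.032] rows>= 3.0
 turn units [ 0.003 -0.009  0.002]
```

>>> arm_command(
  increments=[
    {"offset":[0.14,-0.13,0],"dr":[0,0,0],"hand":-1},
    {"offset":[0.2,-0.19,0],"dr":[0,0,0],"hand":-1},
    {"offset":[0.2,-0.19,0],"dr":[0,0,0],"hand":-1},
    {"offset":[0.12,-0.12,0],"dr":[0,0,0],"hand":-1},
    {"offset":[0.054,-0.046,0],"dr":[0,0,0],"hand":-1},
    {"offset":[0,0,0],"dr":[0,0,0],"hand":-1},
    {"offset":[0,0,0],"dr":[0,0,0],"hand":-1},
  ],
)

```text
time_s: 15.95
eef_pos: [513.1, 125.4, 142.4]
ee_rot: [-0.0, 0.996, 0.088, -0.001]
force: [-0.2, -0.3, -2.0]
grip_width: 0.445
grip_force: 41.3
```

```bash
python3 -c "
from h import *
go([515.5,125.8,112],10.1)
im=ctrl.capture('side')[:,:,::-1];jm=ctrl.capture('top')[:,:,::-1]
a=cv2.resize(im[110:230,190:310],(540,540),interpolation=cv2.INTER_CUBIC)
cv2.imwrite('pics/s4.png',a)
"
```

```text
t 15.95 pos [513.1 125.4 142.4] yaw 10.15 z [-0.001  0.    -1.   ] F [-0.2 -0.3 -2. ] T [-0.01  0.02 -0.  ] w 0.445 gf 41.3
 offset total units [0.021 0.    0.253] rows>= 1.0
 turn units [-0.001  0.001  0.001]
```

View pics/s4.png

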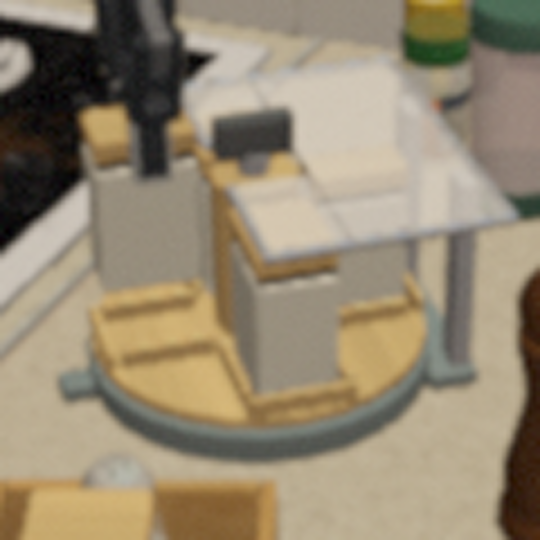

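The canister hangs above the bay, lined up with the kerbs (crop 110–210, 285–360). Lowering.

>>> arm_command(
  increments=[
    {"offset":[0.018,0,0.1],"dr":[0,0,0],"hand":-1},
    {"offset":[0,0,0.13],"dr":[0,0,0],"hand":-1},
    {"offset":[0,0,0],"dr":[0,0,0],"hand":-1},
    {"offset":[0,0,0.03],"dr":[0,0,0],"hand":-1},
    {"offset":[0,0,0.03],"dr":[0,0,0],"hand":-1},
    {"offset":[0,0,0],"dr":[0,0,0],"hand":-1},
  ],
)

```text
time_s: 16.65
eef_pos: [515.7, 126.4, 107.9]
ee_rot: [-0.0, 0.996, 0.089, 0.0]
force: [-0.6, -0.0, -3.5]
grip_width: 0.436
grip_force: 41.2
```

```bash
python3 -c "
from h import *
go([515.5,125.8,98],10.1)
"
```

```text
t 16.65 pos [515.7 126.4 107.9] yaw 10.16 z [-0.     0.001 -1.   ] F [-0.6 -0.  -3.5] T [ 0.03 -0.01  0.04] w 0.436 gf 41.2
 offset total units [-0.003  0.005  0.083] rows>= 1.0
 turn units [-0.001 -0.     0.001]
```

>>> arm_command(
  increments=[
    {"offset":[0,0,0.03],"dr":[0,0,0],"hand":-1},
    {"offset":[0,0,0.02],"dr":[0,0,0],"hand":-1},
    {"offset":[0,0,0.02],"dr":[0,0,0],"hand":-1},
    {"offset":[0,0,0],"dr":[0,0,0],"hand":-1},
  ],
)

```text
time_s: 17.05
eef_pos: [515.6, 126.4, 99.3]
ee_rot: [-0.0, 0.996, 0.089, -0.0]
force: [0.2, -0.2, -3.0]
grip_width: 0.434
grip_force: 41.3
```

>>> arm_command(
  increments=[
    {"offset":[0,0,0.008],"dr":[0,0,0],"hand":-1},
    {"offset":[0,0,0.006],"dr":[0,0,0],"hand":-1},
    {"offset":[0,0,0],"dr":[0,0,0],"hand":-1},
  ],
)

```text
time_s: 17.35
eef_pos: [515.9, 126.4, 98.1]
ee_rot: [-0.0, 0.996, 0.089, 0.0]
force: [0.8, 1.2, -1.6]
grip_width: 0.436
grip_force: 41.2
```

```bash
python3 -c "
from h import *
go([515.5,125.8,98],10.1)
"
```

```text
t 17.35 pos [515.9 126.4  98.1] yaw 10.16 z [ 0.001  0.001 -1.   ] F [ 0.8  1.2 -1.6] T [ 0.01  0.04 -0.02] w 0.436 gf 41.2
 offset total units [-0.004  0.005  0.001] rows>= 1.0
 turn units [-0.001 -0.001  0.001]
```

>>> arm_command(
  increments=[
    {"offset":[0,0,0.006],"dr":[0,0,0],"hand":-1},
    {"offset":[0,0,0],"dr":[0,0,0],"hand":0.5},
    {"offset":[0,0,0],"dr":[0,0,0],"hand":0.5},
    {"offset":[0,0,0],"dr":[0,0,0],"hand":0.5},
    {"offset":[0,0,-0.15],"dr":[0,0,0],"hand":0.5},
    {"offset":[0,0,-0.35],"dr":[0,0,0],"hand":0.5},
    {"offset":[0,0,-0.4],"dr":[0,0,0],"hand":0.5},
  ],
)

```text
time_s: 18.05
eef_pos: [515.0, 126.3, 205.6]
ee_rot: [-0.0, 0.996, 0.088, -0.001]
force: [0.8, 1.2, 0.8]
grip_width: 0.749
grip_force: 0.0
```

>>> arm_command(
  increments=[
    {"offset":[-0.3,0.25,0],"dr":[0,0,0],"hand":0.5},
    {"offset":[-0.3,0.25,0],"dr":[0,0,0],"hand":0.5},
    {"offset":[-0.25,0.3,0],"dr":[0,0,0],"hand":0.5},
    {"offset":[-0.1,0.35,0],"dr":[0,0,0],"hand":0.5},
    {"offset":[-0.1,0.35,0],"dr":[0,0,0],"hand":0.5},
    {"offset":[0,0.35,0],"dr":[0,0,0],"hand":0.5},
    {"offset":[0,0,0],"dr":[0,0,0],"hand":0.5},
  ],
)

```text
time_s: 18.75
eef_pos: [431.2, -118.3, 205.1]
ee_rot: [0.0, 0.996, 0.086, 0.0]
force: [-0.3, -0.3, 0.1]
grip_width: 0.75
grip_force: 0.0
```

```bash
python3 -c "
from h import *
go([515.5,125.8,98],10.1)
im=ctrl.capture('side')[:,:,::-1];jm=ctrl.capture('top')[:,:,::-1]
a=cv2.resize(im[110:310,160:310],(390,520),interpolation=cv2.INTER_CUBIC);b=cv2.resize(jm[150:260,135:220],(402,520),interpolation=cv2.INTER_CUBIC)
cv2.imwrite('pics/end.png',np.hstack([a,b]))
"
```

```text
t 18.75 pos [ 431.2 -118.3  205.1] yaw 9.89 z [ 0.001 -0.001 -1.   ] F [-0.3 -0.3  0.1] T [ 0.01  0.02 -0.05] w 0.75 gf 0.0
 offset total units [ 1.041 -1.884  0.892] rows>= 6.0
 turn units [ 0.001 -0.001 -0.005]
```

View pics/end.png

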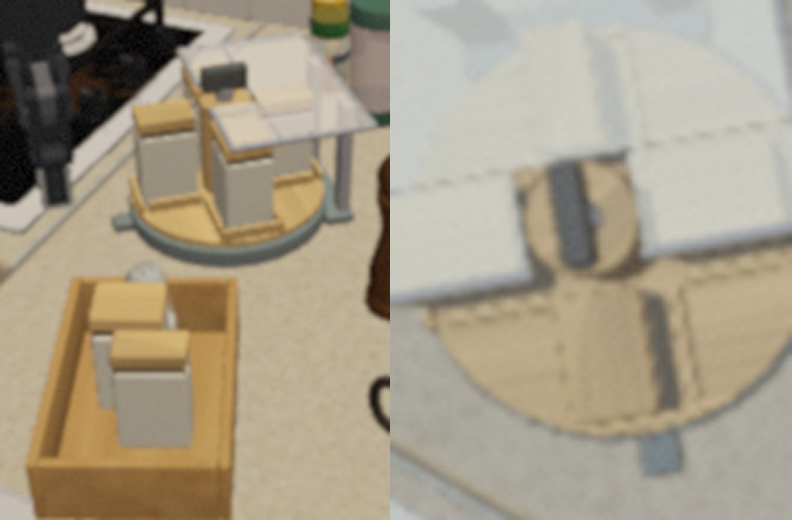

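The middle canister stands upright within the front bay's kerbs (left view 165,155; right view 610,350), in line with the tab. The other two and the salt shaker still stand in the crate, and the arm is clear of everything.

```bash
python3 -c "
from rig import ctrl
print(ctrl.finish_job())"
```

```text
the job is handed in; nothing more can be done
None
```

I handed the job in at about 19 s: the last pictures show the empty bay at the pointer with the middle canister standing in it, and the narrow and wide canisters and salt shaker still upright in the crate; the hand-in returned no verdict.

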